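# Unbolt the round-window sample chamber

## Robot

A 6-joint arm with a two-finger parallel gripper is mounted at the origin on the work surface. World frame = base frame: x ahead of the robot, y to its left, z up, the work surface at z = 0. Lengths are in mm, angles in degrees, forces in N, time in s.
With the tool pointing down it reaches from about 350 to 850 mm from the base axis. Payload 8.1 kg.
Tool frame: the origin (TCP) lies midway between the tips of the shut fingers; the grasp point (between the pads) lies 19 mm behind it (r.pinch_z is the distance from the TCP to the grasp point, in mm); z points along the fingers, y is the line along which they close (so a half turn about z gives the same grasp; the last joint's range is limited). The gripper opens to 85 mm and grips with 20 to 120 N. Pads are 22 mm wide; open, the fingers measure 114 mm over their backs; the gripper's body (76 mm by 85 mm) begins 54 mm behind the grasp point. The pads swing forward as they close: fully open they stand 13 mm farther back than shut.
Start: joints at [70.909, 7.471, 85.268, -0, 87.261, -4.893], TCP at [147.141, 581.683, 231.292] pointing down, gripper open.
Joint ranges: [-169.43, 169.43], [-51.17, 129.36], [1.28, 143.12], [-76.62, 256.62], [0, 156.53], [-152.29, 152.29]. Speed limits (degrees/s): [136.94, 136.94, 159.86, 180, 180, 180].

## Interface

Orientations are given as [roll, pitch, yaw] about the fixed x, y, z axes, in that order (R = Rz(yaw) Ry(pitch) Rx(roll)).
In Python, from bench import sensors, optics, job, r gives the robot as it stands.
- The arm moves only by the tool play_rows, never from a script. Its argument "motion" is a list that holds one entry, the list of rows, each a list of 6 numbers: the shift along the tool's x, y, z in cm, then the turn, a rotation vector about the tool's x, y, z in degrees. In form: [[[x, y, z, ax, ay, az], ...]]. A call has 1 to 5 rows; each row is the pose to reach, as a shift and turn from the pose commanded when the call began, along the tool's axes at that moment; what a row does not reach only later rows make up. A row lasts 1/10 s, in which the tool goes at most 50 mm and 8.59 degrees, less where a joint would pass 70% of its speed; a pose out of reach is approached as far as the arm can. A call with a gripper value outside its range is refused whole. "jaw" is the opening, from 0 (shut) to 1 (fully open), set as the call begins (left out, the last holds). The fingers move at their own pace and stop on an object; "squeeze" is the grip in N (left out, the last holds). Time passes only in rows, so rows that repeat a pose let the fingers close. It gives the time, the measured TCP pose, the force, the opening and the grip force at its end, in the units of the state.
- sensors.sense(): the state, without advancing time (a new reading comes with each control period).
- optics.snapshot(name): name is "scene" or "top" or "wrist"; returns a dict with "pixels" (400x640x3 uint8, red, green, blue), "mtx" (3x3 intrinsics, pixels), "k1" (the pictures are not rectified: a ray, as slopes to the right and down, at radius r is drawn at 1 + k1 r^2 times it, then the intrinsics apply), "R" (3x3) and "t" (3): a world point X has camera coordinates R X + t; the wrist camera has in their place "T_tool_cam" (4x4, takes a point from camera to tool coordinates, whose origin is the TCP and whose axes are the flange's). Camera axes: x right, y down, z forward; pixel columns grow to the right and rows downward; lengths in mm; the calibration is good to about 2 mm. A picture is of the moment at which its call begins: read the wrist's pose just before it. There is no depth.
- job.hand_in(): hands the job in; it is judged then, once.
The state is a dict: "time": time; "joint_pos": joint angles; "qd": joint speeds; "joint_efforts": joint torques, N m; "tool_pos": TCP position; "tcp_rot": TCP orientation; "ft_force": force on the tool from outside, world axes, zero at the start; "wrist_torque": the same for the moment, N m; "finger_gap": finger opening in mm; "grip_force": force on a finger pad.
Only numpy, scipy, OpenCV 4.12 (cv2) and the standard library are available. Lean on these libraries where they do the work, as an engineer would, in place of code of your own. Each camera call takes 0.05 s, during which the arm holds its last target. There are 200 camera calls.

## Task

Two grey sample chambers stand on the food-lab bench, each with its lid held shut by a barrel bolt. Unbolt the one with the round window: lift the bolt's handle up out of its notch, then slide the bolt all the way out of its keeper and let go of it. Leave the bolt of the chamber with the rectangular window as it is.

Things in the scene. Friction and masses are not known exactly. Their poses are not given: they have to be found in the camera images.
- round_knob (a point): centre of the black revolving grip (roller 26 mm dia, 30 mm long along y, turns freely on the handle) of the bolt on the chamber with the round window (86 mm). The frame turns with the handle: the 8 mm stem runs along +x for 50 mm to the level 12 mm rod; +y is along the rod, the way the bolt slides out. Handle down: z is up, the grip on the rod's robot side, 150 mm above the bench, 40 mm above the lid.
- round_lift (a joint): that handle's swing about the rod, rad: 0 = level, down in its notch; 1.57 = straight up. Starts at 0 to 0.2, needs about 1 N at the grip, stays where left. A guard plate 14 to 22 mm from the rod's axis, 8 mm higher than it, blocks the stem in the 14 mm wide notch up to about 0.8 rad. Collars reach 10 mm, the keeper (94 mm from the stem towards -y) 12 mm above the rod's axis.
- round_slide (a joint): how far that bolt is drawn, m, along +y of round_knob: 0 = in its keeper (bolted), 0.060 = all the way out, at its stop. About 3 N of friction; stays where left. Starts at 0 to 0.003 (play in the notch). The chamber, a grey box 220 x 260 mm and 110 mm tall, does not move.
- slot_knob (a point): the same point of the same kind of bolt on the OTHER chamber, the one with a rectangular window (130 x 62 mm); this bolt is to be left as it is. Same frame and sizes. Which chamber stands on the left and which on the right varies.

How it is judged:
By the outcome, as a careful person would: the job done as asked, in the order asked, and still so for the second after the job is handed in, with the robot touching nothing.
It also fails if it takes over 38 s, if anything falls off the work surface, if the arm or the gripper's body presses on something with over 40 N, if the wrist force passes 120 N, or if a joint passes its speed limit or range.

## Working session

There is one attempt and no reset: what is moved stays moved. The work goes in short steps, Python scripts to look and compute and a tool call to move; the robot and the scene stay as the last step left them, time stands still between calls to the robot, and variables do not carry over. Pictures are saved under pics/ and viewed, at most 10 in all, crops included, and the job is handed in when it is done.

Besides the shell and the picture viewer there is one more tool, called after "Emit:" as a command line: name --argument value ..., lists and objects as JSON in quotes. play_rows: Moves the arm, as the interface text tells. Its arguments: {"type":"object","properties":{"motion":{"type":"array","items":{"type":"array","items":{"type":"array","items":{"type":"number"}}}},"jaw":{"type":"number"},"squeeze":{"type":"number"}},"required":["motion"]}

```bash
ls; mkdir -p pics; python3 - <<'E'
from bench import sensors, optics, job, r
import cv2
s=sensors.sense();print({k:s[k] for k in('time','tool_pos','tcp_rot','finger_gap','ft_force')},r.pinch_z)
for n in('scene','top'):
    d=optics.snapshot(n);cv2.imwrite(f'pics/{n}0.png',d['pixels'][...,::-1])
    print(n,d['mtx'],d['k1'],d['R'],d['t'])
E
```

```text
pics
{'time': 0.0, 'tool_pos': array([146.94780694, 581.15018968, 230.2396605 ]), 'tcp_rot': array([-1.79894525e+02, -1.04757623e-02,  1.65801561e+02]), 'finger_gap': 85.57600178208446, 'ft_force': array([ 0.27616324, -0.15295132, -0.10309653])} 18.700000000000003
scene [[367.79797285   0.         315.47214339]
 [  0.         367.79797285 200.13546913]
 [  0.           0.           1.        ]] -0.019042015777314247 [[ 0.81572313  0.57801843 -0.02214679]
 [ 0.34962958 -0.52318973 -0.77719474]
 [-0.46081985  0.62623255 -0.6288703 ]] [-415.13236765  -37.79187326 1199.43523311]
top [[413.97040645   0.         319.71338689]
 [  0.         413.97040645 191.41416453]
 [  0.           0.           1.        ]] 0.019314705067466374 [[-0.02697436 -0.99956857  0.01162186]
 [-0.99310628  0.02546966 -0.1144168 ]
 [ 0.11407143 -0.01462806 -0.99336485]] [  -1.1828421   552.55725902 1061.80274058]
```

View pics/scene0.png

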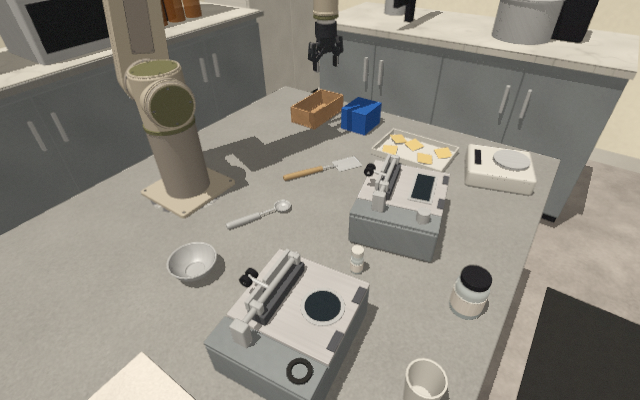

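View pics/top0.png

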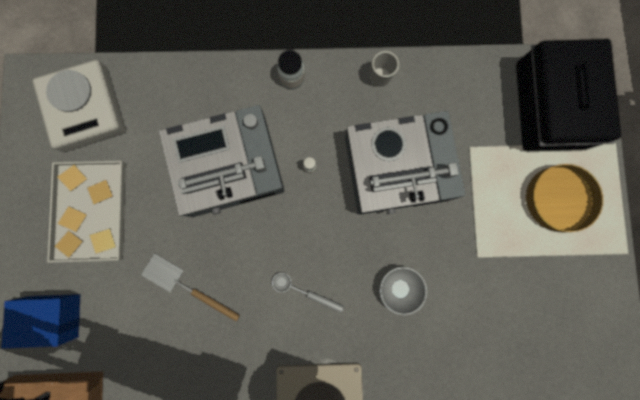

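Scene and top both show the round-window chamber on the robot's right: its grip is near top pixel (411,196) and scene pixel (248,278). The slot chamber is on the left, with its grip near top pixel (224,193). I'll enlarge the round one.

```bash
python3 - <<'E'
import cv2,numpy as np
a=cv2.imread('pics/top0.png')[145:220,345:470];b=cv2.imread('pics/scene0.png')[240:345,200:320]
a=cv2.resize(a,(750,450),interpolation=cv2.INTER_CUBIC)
b=cv2.resize(b,(600,525),interpolation=cv2.INTER_CUBIC)
cv2.imwrite('pics/a.png',a);cv2.imwrite('pics/b.png',b)
E
```

```text
(no output)
```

View pics/a.png

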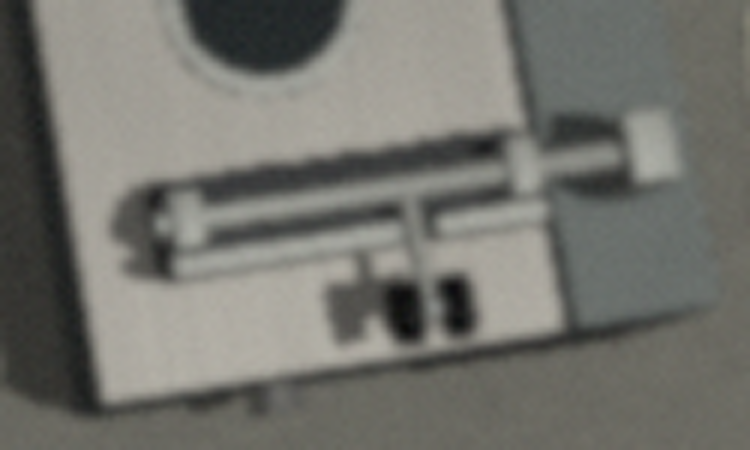

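View pics/b.png

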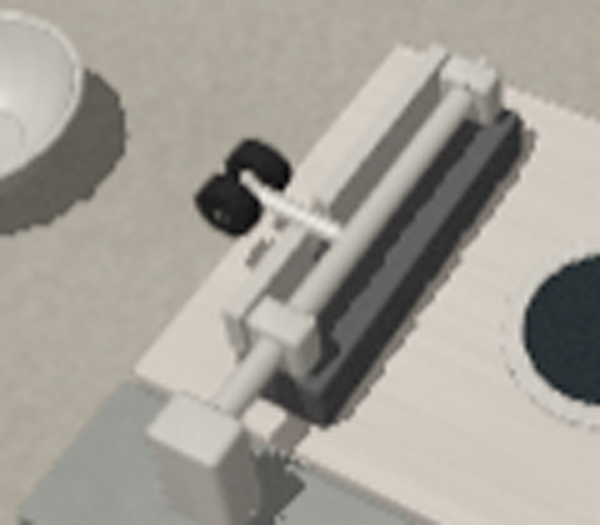

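Crop a (top): grip centre at full-image pixel (417,196), rod from (377,181) to (448,171). Crop b (scene): grip centre at (248.6,277.4), handle nearly level. Next I triangulate.

```bash
cat > h.py <<'E'
import numpy as np,cv2
from bench import sensors,optics,job,r
from scipy.spatial.transform import Rotation as Ro
def ray(d,uv):
    p=((np.array(uv)-d['mtx'][:2,2])/d['mtx'][0,0])
    s=p.copy()
    for _ in range(10): s=p/(1+d['k1']*(s@s))
    v=d['R'].T@np.array([*s,1]); return -d['R'].T@d['t'],v/np.linalg.norm(v)
def atz(d,uv,z):
    c,v=ray(d,uv); return c+v*(z-c[2])/v[2]
def tri(L):
    A=np.zeros((3,3));b=np.zeros(3)
    for c,v in L:
        P=np.eye(3)-np.outer(v,v);A+=P;b+=P@c
    X=np.linalg.solve(A,b);return X,[np.linalg.norm((np.eye(3)-np.outer(v,v))@(X-c)) for c,v in L]
E
python3 - <<'E'
from h import *
t=optics.snapshot('top');s=optics.snapshot('scene')
f=lambda x,y:(345+(x+.5)/6-.5,145+(y+.5)/6-.5); g=lambda x,y:(200+(x+.5)/5-.5,240+(y+.5)/5-.5)
X,e=tri([ray(t,f(432,306)),ray(s,g(243,187))]);print('knob',X,e)
a=atz(t,f(190,215),150);b=atz(t,f(620,155),150);print('rod top',a,b)
c=atz(s,g(463,100),150);d=atz(s,g(232,400),150);print('rod scene',c,d)
for p,q in((a,b),(c,d)):
    u=(p-q)/np.linalg.norm(p-q);n=np.array([u[1],-u[0],0]);print(np.degrees(np.arctan2(-u[0],u[1])),'knob from rod',(X-p)@n,'along',(X-p)@u)
print('tops at 150',atz(t,f(432,306),150),atz(s,g(243,187),150))
st=sensors.sense();print(st['tool_pos'],st['tcp_rot'],st['joint_pos'])
E
```

```text
knob [ 522.7987404  -239.66948359  156.66018975] [np.float64(0.6283604610734167), np.float64(0.6283604610735732)]
rod top [ 561.48694366 -148.30531815  150.        ] [ 581.07086448 -319.33541019  150.        ]
rod scene [ 562.14083294 -151.63775795  150.        ] [ 581.39883458 -307.72278366  150.        ]
6.532243327416313 knob from rod -48.83083956454456 along -86.36976847363181
7.033690611291152 knob from rod -49.825761143121696 along -82.55167164590337
tops at 150 [ 523.02278707 -241.79621017  150.        ] [ 518.74189171 -235.78578231  150.        ]
[147.03777771 581.34364624 230.62819003] [-1.79932158e+02 -4.09041922e-03  1.65803011e+02] [ 7.09089916e+01  7.49930426e+00  8.53064312e+01 -1.71428986e-03
  8.72622086e+01 -4.89393910e+00]
```

Emit:
play_rows --motion '[[[-3.1,-3.9,0,0,0,0],[-6.2,-7.8,0,0,0,0],[-9.3,-11.7,0,0,0,0],[-12.4,-15.6,0,0,0,0],[-15.6,-19.5,-1,0,0,0]]]'

```text
time: 0.7
tool_pos: [249.6, 353.2, 239.5]
tcp_rot: [-179.9, -0.1, 165.8]
ft_force: [1.7, 0.3, 0.2]
finger_gap: 85.5
grip_force: 0.0
```

Emit:
play_rows --motion '[[[-3.1,-3.9,0,0,0,0],[-6.2,-7.8,0,0,0,0],[-9.3,-11.7,0,0,0,0],[-12.4,-15.6,0,0,0,0],[-15.6,-19.5,-1,0,0,0]]]'

```text
time: 1.2
tool_pos: [352.3, 127.5, 249.8]
tcp_rot: [-180.0, -0.1, 165.8]
ft_force: [0.9, 1.2, 0.8]
finger_gap: 85.2
grip_force: 0.0
```

Emit:
play_rows --motion '[[[-3.1,-3.9,0,0,0,0],[-6.2,-7.8,0,0,0,0],[-9.3,-11.7,0,0,0,0],[-12.4,-15.6,0,0,0,0],[-15.6,-19.5,0,0,0,0]]]'

```text
time: 1.7
tool_pos: [456.4, -99.6, 250.8]
tcp_rot: [180.0, 0.0, 165.8]
ft_force: [0.9, 0.5, 1.1]
finger_gap: 85.5
grip_force: 0.0
```

Emit:
play_rows --motion '[[[-3.2,-3.9,0,0,0,-7],[-6.5,-7.9,0,0,0,-14],[-9.85,-12.0,0,0,0,-21],[-9.85,-12.0,0,0,0,-21],[-9.85,-12.0,0,0,0,-21]]]'

```text
time: 2.2
tool_pos: [521.7, -238.8, 249.5]
tcp_rot: [179.9, -0.1, -173.4]
ft_force: [0.1, 0.2, 0.8]
finger_gap: 85.0
grip_force: 0.0
```

```bash
python3 - <<'E'
from h import *
s=sensors.sense();d=optics.snapshot('wrist');cv2.imwrite('pics/w1.png',d['pixels'][...,::-1])
print(s['tool_pos'],s['tcp_rot'],s['joint_pos'])
np.savez('w1',mtx=d['mtx'],k1=d['k1'],T=d['T_tool_cam'],p=s['tool_pos'],e=s['tcp_rot']);print(d['T_tool_cam'])
E
```

```text
[ 521.73089943 -238.82713747  249.49302755] [ 1.79914607e+02 -1.06358587e-01 -1.73379116e+02] [-2.97193842e+01  3.14872109e+00  8.79656283e+01  5.76045307e-03
  8.90219261e+01 -1.26340294e+02]
[[-1.71817420e-05 -9.51838776e-01 -3.06598995e-01  7.82894778e+01]
 [ 1.00000000e+00 -1.26517677e-05 -1.67622823e-05  1.45677393e+00]
 [ 1.20759710e-05 -3.06598995e-01  9.51838776e-01 -1.42040918e+02]
 [ 0.00000000e+00  0.00000000e+00  0.00000000e+00  1.00000000e+00]]
```

View pics/w1.png

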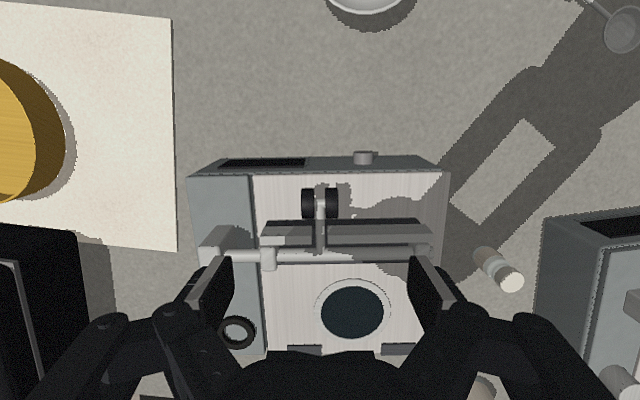

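The wrist picture shows the grip centred at about (320,203), between the jaws, with the rod nearly horizontal from (235,256) to (425,252).

```bash
python3 - <<'E'
from h import *
w=np.load('w1.npz');R=Ro.from_euler('xyz',w['e'],degrees=True).as_matrix()
Rc=R@w['T'][:3,:3];c=R@w['T'][:3,3]+w['p']
d=dict(mtx=w['mtx'],k1=float(w['k1']),R=Rc.T,t=-Rc.T@c)
t=optics.snapshot('top');s=optics.snapshot('scene')
k=ray(d,(320,203))
L=[ray(t,(416.6,195.6)),ray(s,(248.2,277))]
X,e=tri(L+[k]);print(X,e,tri([L[1],k]),tri([L[0],k]))
for z in(150,155,160):print(atz(d,(320,203),z))
a=atz(d,(425,252),150);b=atz(d,(235,256),150);u=(a-b);print(a,b,np.degrees(np.arctan2(-u[0],u[1])))
E
```

```text
[ 522.23973971 -238.77417956  155.9791743 ] [np.float64(1.5214362220097408), np.float64(0.47924825808406885), np.float64(1.552546724349183)] (array([ 521.95218245, -237.67671165,  154.49890202]), [np.float64(0.46572519590891415), np.float64(0.4657251959089903)]) (array([ 520.94519604, -238.23369284,  161.24747556]), [np.float64(1.1848153596871362), np.float64(1.184815359686984)])
[ 523.65769305 -237.08270368  150.        ]
[ 522.01139825 -237.27932566  155.        ]
[ 520.36510345 -237.47594764  160.        ]
[ 558.73462262 -138.51956543  150.        ] [ 582.11653459 -306.99168411  150.        ] 7.90149270372683
```

Emit:
play_rows --motion '[[[0,0.05,4,0,0,0],[0,0.05,8,0,0,0],[0,0.05,11.5,0,0,0],[0,0.05,11.5,0,0,0]]]'

```text
time: 2.75
tool_pos: [518.4, -233.8, 130.6]
tcp_rot: [179.7, -0.4, -173.1]
ft_force: [-1.5, 0.4, -0.7]
finger_gap: 85.2
grip_force: 0.0
```

Emit:
play_rows --motion '[[[0,0,0,0,0,0],[0,0,0,0,0,0],[0,0,0,0,0,0],[0,0,0,0,0,0],[0,0,0,0,0,0]]]' --jaw 0 --squeeze 25

```text
time: 3.25
tool_pos: [522.9, -237.9, 137.1]
tcp_rot: [-179.9, 0.1, -173.2]
ft_force: [2.4, -1.6, 0.1]
finger_gap: 29.8
grip_force: 32.4
```

Emit:
play_rows --motion '[[[0,0,0,0,0,0],[0,0,0,0,0,0],[0,0,0,0,0,0]]]'

```text
time: 3.55
tool_pos: [522.8, -237.6, 136.2]
tcp_rot: [-179.9, 0.1, -173.2]
ft_force: [5.1, -1.6, 0.5]
finger_gap: 29.2
grip_force: 32.4
```

Emit:
play_rows --motion '[[[-0.07,0,-0.49,0,0,0],[-0.2,0,-0.98,0,0,0],[-0.37,0,-1.45,0,0,0],[-0.59,0,-1.9,0,0,0],[-0.85,0,-2.32,0,0,0]]]'

```text
time: 4.05
tool_pos: [529.3, -236.3, 158.9]
tcp_rot: [180.0, -0.2, -173.2]
ft_force: [-6.4, -1.1, 1.1]
finger_gap: 29.2
grip_force: 32.6
```

Emit:
play_rows --motion '[[[-0.31,0,-0.4,0,0,0],[-0.83,0,-0.94,0,0,0],[-1.43,0,-1.39,0,0,0],[-2.09,0,-1.74,0,0,0],[-2.79,0,-2.0,0,0,0]]]'

```text
time: 4.55
tool_pos: [558.5, -233.3, 182.0]
tcp_rot: [-179.9, 0.1, -173.2]
ft_force: [-5.4, 2.1, 11.9]
finger_gap: 29.5
grip_force: 33.9
```

Emit:
play_rows --motion '[[[0,0,0,0,0,0],[0,0,0,0,0,0]]]'

```text
time: 4.75
tool_pos: [559.5, -233.2, 182.2]
tcp_rot: [-179.9, 0.2, -173.2]
ft_force: [-3.4, 1.4, 14.6]
finger_gap: 29.3
grip_force: 34.3
```

```bash
python3 - <<'E'
from h import *
a=optics.snapshot('scene')['pixels'][220:345,190:340,::-1]
cv2.imwrite('pics/s2.png',cv2.resize(a,None,fx=4,fy=4,interpolation=cv2.INTER_CUBIC))
print(sensors.sense()['tool_pos'],sensors.sense()['ft_force'])
E
```

```text
[ 559.45749413 -233.24270765  182.27987877] [-3.54970698  1.75735589 14.55196086]
```

View pics/s2.png

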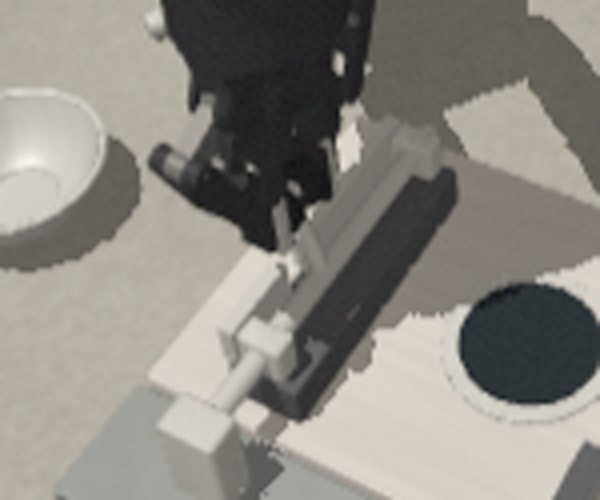

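The scene crop shows the stem at about (285,230) standing up out of the notch, held in the jaws. I'll slide it now.

Emit:
play_rows --motion '[[[0,0,-0.15,0,0,0],[0,0.8,-0.15,0,0,0],[0,1.6,-0.15,0,0,0],[0,2.4,-0.15,0,0,0],[0,3.2,-0.15,0,0,0]]]'

```text
time: 5.3
tool_pos: [554.6, -201.9, 182.1]
tcp_rot: [-179.9, 0.1, -173.2]
ft_force: [-4.0, -3.4, 8.6]
finger_gap: 29.3
grip_force: 33.5
```

Emit:
play_rows --motion '[[[0,0.8,0,0,0,0],[0,1.6,0,0,0,0],[0,2.3,0,0,0,0],[0,2.6,0,0,0,0],[0,2.6,0,0,0,0]]]'

```text
time: 5.8
tool_pos: [551.8, -176.3, 182.4]
tcp_rot: [-179.8, 0.1, -173.2]
ft_force: [-3.1, -4.2, 8.9]
finger_gap: 29.3
grip_force: 33.5
```

Emit:
play_rows --motion '[[[0,0.2,0,0,0,0],[0,0.3,0,0,0,0],[0,0.4,0,0,0,0],[0,0.4,0,0,0,0]]]'

```text
time: 6.2
tool_pos: [551.8, -175.6, 182.4]
tcp_rot: [-179.5, 0.1, -173.3]
ft_force: [1.3, -17.4, 3.5]
finger_gap: 29.5
grip_force: 32.9
```

Emit:
play_rows --motion '[[[0,-0.1,0,0,0,0],[0,-0.1,0,0,0,0],[0,-0.1,0,0,0,0],[0,-0.1,0,0,0,0],[0,-0.1,0,0,0,0]]]' --jaw 0.8

```text
time: 6.7
tool_pos: [550.8, -172.0, 180.2]
tcp_rot: [180.0, -0.0, -173.2]
ft_force: [-0.8, 0.1, 0.9]
finger_gap: 68.4
grip_force: 0.0
```

Emit:
play_rows --motion '[[[0,0,-2,0,0,0],[0,0,-5,0,0,0],[0,0,-9,0,0,0],[0,0,-12,0,0,0],[0,0,-12,0,0,0]]]'

```text
time: 7.2
tool_pos: [553.0, -173.0, 306.6]
tcp_rot: [-179.7, 0.5, -173.2]
ft_force: [-0.0, -0.0, 0.1]
finger_gap: 68.6
grip_force: 0.0
```

```bash
python3 - <<'E'
from h import *
s=sensors.sense();a=optics.snapshot('wrist')['pixels'][...,::-1]
cv2.imwrite('pics/w3.png',a);print(s['tool_pos'],s['ft_force'],s['finger_gap'],s['time'])
a=optics.snapshot('scene')['pixels'][200:345,190:340,::-1]
cv2.imwrite('pics/s3.png',cv2.resize(a,None,fx=4,fy=4,interpolation=cv2.INTER_CUBIC))
E
```

```text
[ 553.01081507 -173.01395426  306.64971426] [-0.03472437 -0.00256891  0.13399679] 68.63833036597715 7.2
```

View pics/w3.png

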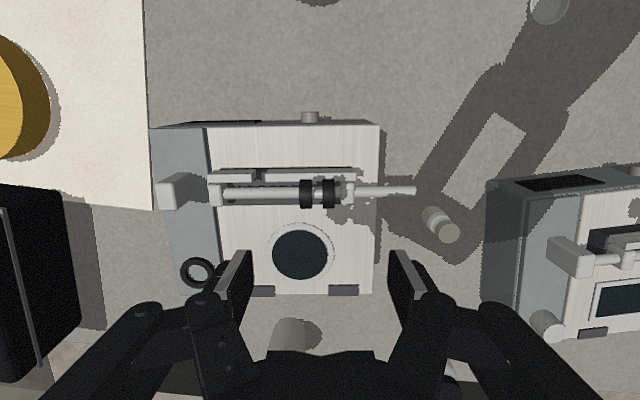

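View pics/s3.png

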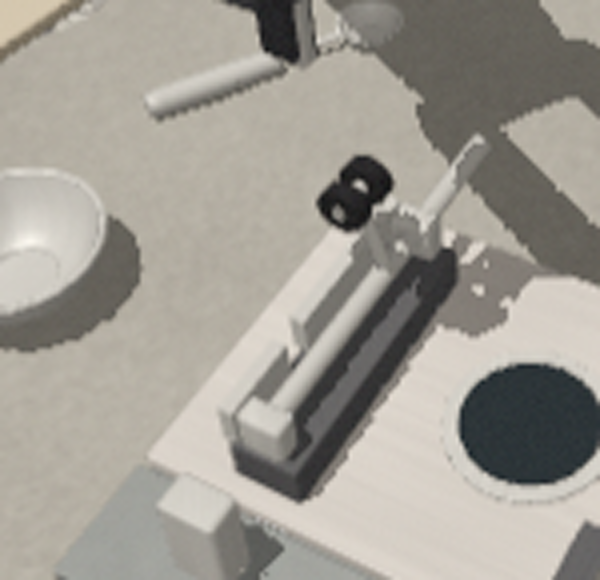

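The wrist and scene pictures show the bolt's end clear of the keeper at scene crop (205,500), the rod sticking out on the far side, and the handle standing up and released. The force rose from 4 to 17 N at the end of the slide, so the bolt is at its stop. The robot is clear, so I'll hand in.

```bash
python3 -c "
from bench import job;print(job.hand_in())"
```

```text
the job is handed in; nothing more can be done
None
```

The round-window chamber is unbolted: its handle was lifted out of the notch, the bolt drawn to its stop and released. The other bolt was not touched, and the job was handed in at about 7 s.

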